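# Raise the soldering hood's window to its pointer

## Robot

A 7-joint arm with a two-finger parallel gripper is mounted at the origin on the work surface. World frame = base frame: x ahead of the robot, y to its left, z up, the work surface at z = 0. Lengths are in m, angles in rad, forces in N, time in s.
With the tool pointing down it reaches from about 0.4 to 0.85 m from the base axis. Payload 4.5 kg.
Tool frame: the origin (TCP) lies on the mounting face of the last link; the fingertips stand 166 mm ahead of it and the grasp point (between the pads) lies 147 mm ahead of it; z points along the fingers, y is the line along which they close (so a half turn about z gives the same grasp; the last joint's range is limited). The gripper opens to 88 mm and grips with 3 to 60 N. Pads are 18 mm wide; open, the fingers measure 123 mm over their backs; the gripper's body (75 mm by 187 mm) begins 45 mm behind the grasp point.
Start: joints at [-1.234, 0.689, -0.195, 1.565, 0.157, 0.902, -0.215], TCP at [0.186, 0.597, 0.405] pointing down, gripper open.
Joint ranges: [-3.01, 3.01], [-0.46, 2.08], [-1.47, 1.51], [0.13, 2.56], [-1, 4.14], [0.04, 2.09], [-2.66, 2.66]. Speed limits (rad/s): [2.57, 2.57, 3.14, 3.14, 3.14, 3.14, 3.14].

## Interface

Orientations are given as a unit quaternion [x, y, z, w].
In Python, from plant import r, snapshot gives the robot as it stands. The module is installed in compiled form; this text tells all that it offers.
- The arm moves only by the tool move_arm, never from a script. Its argument "rows" is a list of rows, each a list of 5 numbers: the shift along the tool's x, y, z in m, then the turn about the tool's z in rad, then the finger opening in m, from 0 to 0.0881. In form: [[dx, dy, dz, spin, claw], ...]. A call has 1 to 10 rows; each row shifts and turns the commanded pose from where the row before left it, along the tool's axes as they then stand; what a row does not reach is not made up. A row lasts 1/12 s, in which the tool goes at most 41.7 mm and 7.16 degrees, less where a joint would pass 70% of its speed; a pose out of reach is approached as far as the arm can. A call with a gripper value outside its range is refused whole. The fingers move at their own pace and stop on an object; "newtons" is the grip in N (left out, the last holds). Time passes only in rows, so rows that do not move let the fingers close. It gives the time, the measured TCP pose, the force, the opening and the grip force at its end, in the units of the state.
- r.get_state(): the state, without advancing time (a new reading comes with each control period).
- snapshot(name): name is "side" or "top"; returns a dict with "color" (400x640x3 uint8, red, green, blue), "depth" (400x640 float32, m along the optical axis (not along the pixel's ray), 0 where there is no reading), "mtx" (3x3 intrinsics, pixels), "dist" ([k1, k2, p1, p2, k3] as OpenCV has them; the pictures are not rectified), "eye" and "orientation" of the camera in the world. Camera axes: x right, y up, looking along -z (the intrinsics and any distortion apply to the point x, -y, -z); pixel columns grow to the right and rows downward; lengths in m; the calibration is good to about 2 mm. A picture is of the moment at which its call begins.
- r.finish_job(): hands the job in; it is judged then, once.
The state is a dict: "clock": time; "q": joint angles; "qd": joint speeds; "joint_torque": joint torques, N m; "tool_pos": TCP position; "eef_rot": TCP orientation; "contact_force": force on the tool from outside, world axes, zero at the start; "moment": the same for the moment, N m; "opening": opening from 0.0 (shut) to 1.0 (fully open); "finger_force": force on a finger pad.
Only numpy, scipy, OpenCV 4.12 (cv2) and the standard library are available. Lean on these libraries where they do the work, as an engineer would, in place of code of your own. Each camera call takes 0.05 s, during which the arm holds its last target. There are 200 camera calls.

## Task

Push the hood's clear sliding window up its slope, with the fingers beneath its orange lip, until the end of the lip stands right beside the tip of the green height pointer, then let go and move clear. Do not pinch the lip, and leave the pointer and the things on the bench where they are.

Things in the scene. Friction and masses are not known exactly. Their poses are not given: they have to be found in the camera images.
- hood: fixed blue and grey bench hood, clear cheeks, 400 mm wide, 380 deep, 357 high. Origin on the bench, mid-width, at the foot of its front; x into the hood, y to its left, z up. The front slopes back at 45 degrees from 60 mm above the origin; the clear window slides straight up this slope between two aluminium rails (at y = +-182 mm, 30 mm wide, 12 mm proud of the window)
- lip_mid (a point): centre of the lip (orange below, white above) on the window's bottom edge: a shelf 310 mm long (y), 14 mm thick (x), standing 34 mm square out of the window (z); point at mid-length, mid-thickness, 17 mm out. Axes: x up the slope, y to the hood's left, z out of the window (to the robot and up). Underside 7 mm below this point along x; under it at least 60 mm of slope is open for fingers
- sash (a joint): how far the window is up its slope, m: 0 lowest, 0.21 at the upper stop. Counterweighted: it stays where it is left; about 2 to 4 N along the slope moves it either way. (In contact rules sash_c1 is the lip's orange lower layer, 8 mm thick and 34 mm deep; sash_c2 its white upper layer, 6 mm thick and 26 mm deep)
- mark_tip (a point): tip of the green height pointer clipped on the left rail (block 30 mm along the slope, 36 mm wide, top 24 mm out from the window, black screw 10 mm above that). The tip is 158 mm left of the window's middle, 17 mm out, beside the path of the lip's left end. Axes as lip_mid, whose x in this frame is 0 when the lip's end is right at the tip
- flux: blue plastic bottle, 48 mm diameter, 115 mm tall, white cap; stands before the hood's left part. Origin at the underside; loose bystander
- powder_jar: amber jar, 52 mm diameter, 55 mm tall; stands before the hood's right part. Origin at the underside; loose bystander
- brick: pale soldering brick 55 x 100 x 24 mm tall, lying before the middle of the hood. Origin at the underside; loose bystander
- ring_cone: wooden ring cone, 48 mm wide foot, 85 mm tall, on the left. Origin at the underside; loose bystander
- bangle: brass bangle lying flat, 64 mm diameter, 12 mm tall, on the left. Origin at the underside; loose bystander
- pliers: red-handled pliers lying flat, 150 mm long, on the left. Origin at the underside; loose bystander
- graver_mug: white mug, 72 mm diameter, 85 mm tall, on the right. Origin at the underside; loose bystander
- bench_brush: bench brush lying on the right. Origin at the underside; loose bystander

How it is judged:
By the outcome, as a careful person would: the job done as asked, in the order asked, and still so for the second after the job is handed in, with the robot touching nothing.
It also fails if it takes over 40 s, if anything falls off the work surface, if the arm or the gripper's body presses on something with over 40 N, if the wrist force passes 120 N, or if a joint passes its speed limit or range.

## Working session

There is one attempt and no reset: what is moved stays moved. The work goes in short steps, Python scripts to look and compute and a tool call to move; the robot and the scene stay as the last step left them, time stands still between calls to the robot, and variables do not carry over. Pictures are saved under pics/ and viewed, at most 11 in all, crops included, and the job is handed in when it is done.

Besides the shell and the picture viewer there is one more tool, called after "Call:" as a command line: name --pt "numbers of a row" for each row, then --argument value for the rest. move_arm: Moves the arm, as the interface text tells. Its arguments: {"type":"object","properties":{"rows":{"type":"array"},"newtons":{"type":"number"}},"required":["rows"]}

```bash
mkdir -p pics; cat > h.py <<'E'
import numpy as np, cv2
from scipy.spatial.transform import Rotation as R
from plant import r, snapshot
def snap(n,f):
    s=snapshot(n); cv2.imwrite('pics/'+f+'.png',s['color'][:,:,::-1]); np.savez('pics/'+f+'.npz',**s); return s
def P(s,u,v,w=1):
    d=s['depth'][v-w:v+w+1,u-w:u+w+1]; d=np.median(d[d>0]) if (d>0).any() else np.nan
    x,y=cv2.undistortPoints(np.array([[[u,v]]],float),s['mtx'],s['dist'])[0,0]
    return s['eye']+R.from_quat(s['orientation']).as_matrix()@np.array([x*d,-y*d,-d])
def proj(s,p):
    c=R.from_quat(s['orientation']).as_matrix().T@(np.atleast_2d(p)-s['eye']).T
    c=c.T*[1,-1,-1]
    return cv2.projectPoints(c,np.zeros(3),np.zeros(3),s['mtx'],s['dist'])[0][:,0]
E
python3 - <<'E'
from h import *
for n in('side','top'):
    s=snap(n,n+'0'); print(n,s['mtx'],s['eye'],R.from_quat(s['orientation']).as_matrix())
st=r.get_state();print(st)
E
```

```text
side [[492.40037627   0.         317.01625916]
 [  0.         492.40037627 195.85626862]
 [  0.           0.           1.        ]] [-0.10537934  0.98535277  1.12206811] [[-0.88043701  0.30524543 -0.36284418]
 [-0.47385378 -0.59405465  0.65004743]
 [-0.01712526  0.7442609   0.6676694 ]]
top [[492.42781844   0.         312.57667295]
 [  0.         492.42781844 197.15687191]
 [  0.           0.           1.        ]] [0.14890457 0.01092176 1.7372065 ] [[ 7.34948129e-04  9.82418866e-01 -1.86688593e-01]
 [-9.99889453e-01  3.49439599e-03  1.44523756e-02]
 [ 1.48506503e-02  1.86657333e-01  9.82312831e-01]]
{'clock': 0.1, 'q': array([-1.23421988,  0.68990134, -0.19453109,  1.56617959,  0.15727659,
        0.90250969, -0.21511572]), 'qd': array([-1.26863307e-03, -1.87179258e-03, -1.91715912e-03, -2.28677524e-03,
        2.04922904e-03, -4.08592458e-05, -9.40477154e-04]), 'joint_torque': array([-2.53367340e-03, -5.28494453e+01, -1.27122715e+00, -1.53836542e+01,
       -5.25160145e-02,  1.97277237e-03,  5.00743920e-05]), 'tool_pos': array([0.18629011, 0.59630286, 0.40400563]), 'eef_rot': array([ 1.50787275e-01,  9.88565906e-01, -8.01212446e-04, -7.60881779e-05]), 'contact_force': array([1.03749982, 0.14286902, 0.10197301]), 'moment': array([0.01512985, 0.06136446, 0.02105792]), 'finger_force': 0.0, 'opening': 1.0009000587776904}
```

View pics/side0.png

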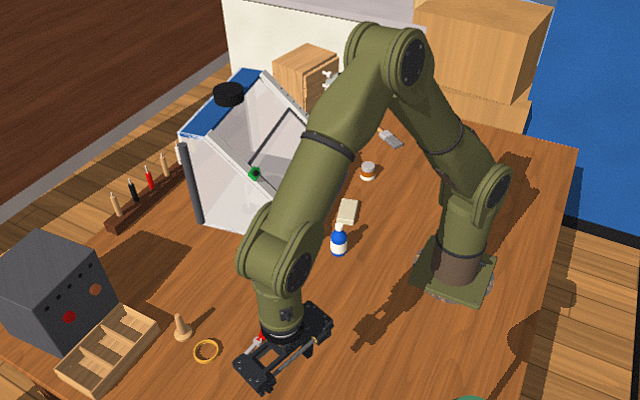

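View pics/top0.png

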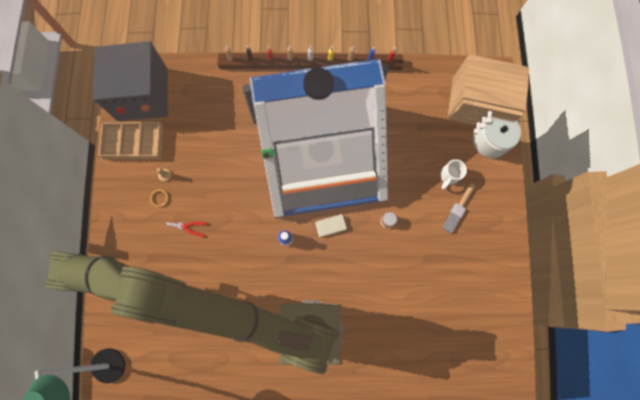

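The top view shows the lip running from (285,190) to (373,180), with the green pointer at (267,153). The side view is partly blocked by the arm. Next I'll measure from enlarged crops.

```bash
python3 - <<'E'
from h import *
s=dict(np.load('pics/top0.npz'))
c=s['color'][50:250,240:400,::-1]
cv2.imwrite('pics/c0.png',cv2.resize(c,None,fx=3.0,fy=3.0,interpolation=cv2.INTER_CUBIC))
hsv=cv2.cvtColor(s['color'],cv2.COLOR_RGB2HSV)
for nm,lo,hi in(('orange',(5,120,120),(18,255,255)),('green',(50,100,40),(90,255,255))):
    m=cv2.inRange(hsv,lo,hi); m[:100]=0;m[250:]=0;m[:,:240]=0;m[:,400:]=0
    v,u=np.nonzero(m); print(nm,len(u),u.min(),u.max(),v.min(),v.max())
    o=np.argsort(u)
    for i in o[::max(1,len(o)//12)]: print(u[i],v[i],P(s,u[i],v[i],0).round(4))
E
```

```text
orange 7059 240 399 100 249
240 249 [ 2.920e-01  2.413e-01 -2.000e-04]
243 129 [ 0.7358  0.2434 -0.0028]
247 237 [ 0.335   0.2179 -0.0033]
252 235 [ 0.3422  0.2003 -0.0035]
256 136 [0.7051 0.1932 0.0083]
262 244 [ 0.3101  0.1639 -0.0006]
271 249 [0.2922 0.1315 0.0042]
298 248 [ 0.2966  0.0367 -0.0028]
331 242 [ 0.3181 -0.0801 -0.0025]
355 241 [ 3.215e-01 -1.651e-01 -3.000e-04]
369 221 [ 0.3918 -0.215   0.0093]
383 235 [ 0.3425 -0.265   0.0029]
399 230 [ 0.3606 -0.3233  0.0008]
green 26 262 271 150 153
262 151 [0.5737 0.1462 0.2657]
262 153 [0.5683 0.1464 0.2619]
263 152 [0.5725 0.1437 0.2586]
264 151 [0.5749 0.1404 0.2614]
265 151 [0.5746 0.1371 0.2627]
266 150 [0.5772 0.1339 0.2646]
267 151 [0.5744 0.1309 0.2634]
268 150 [0.5765 0.1275 0.2671]
269 150 [0.5761 0.1243 0.2686]
269 151 [0.5751 0.1248 0.2609]
270 152 [0.5728 0.1219 0.2576]
271 150 [0.5767 0.1183 0.2667]
271 152 [0.5725 0.1187 0.2588]
```

View pics/c0.png

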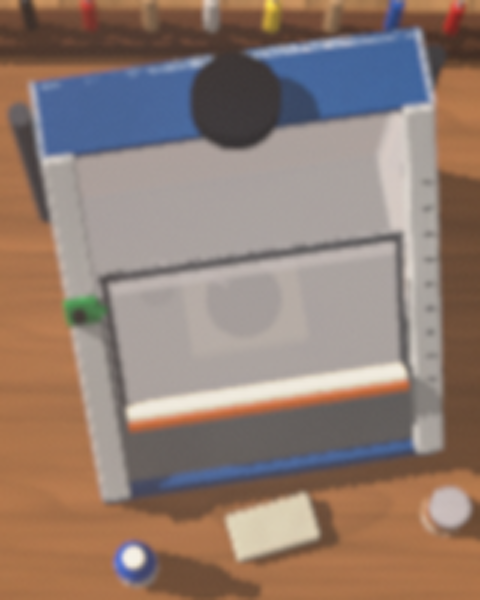

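```bash
cat > fit.py <<'E'
from h import *
from scipy.optimize import least_squares
def W(th,p):  # th: x,y,yaw,d(window offset out), p: slope coords (along from foot, y, out)
    a,y,z=p; z=z+th[3]; c=np.sqrt(.5)
    X=(a-z)*c; Z=.06+(a+z)*c
    return np.array([th[0]+np.cos(th[2])*X-np.sin(th[2])*y, th[1]+np.sin(th[2])*X+np.cos(th[2])*y, Z])
def pts(t):
    r0,r1,s,m=t[4:8]
    return [W(t,p) for p in [(r0,.197,.012),(r0,.167,.012),(r0,-.167,.012),(r0,-.197,.012),
     (r1,.197,.012),(r1,.167,.012),(r1,-.167,.012),(r1,-.197,.012),
     (s-.007,.155,.034),(s-.007,-.155,.034),(m,.182,.034)]]
E
python3 - <<'E'
from fit import *
s=dict(np.load('pics/top0.npz'))
px=np.array([(103,500),(130,496),(415,452),(442,448),(48,161),(75,155),(405,108),(432,104),(130,430),(408,388),(79,315)],float)/3+[240,50]-1/3
f=lambda t:np.r_[(proj(s,pts(t))-px).ravel(), t[3]/.003]
o=least_squares(f,[.45,0,.1,0,0,.4,.05,.2]); t=o.x
print(t.round(4)); print(o.fun[:-1].reshape(-1,2).round(1))
np.save('t.npy',t)
def loc(p): # world->slope coords
    d=p-[t[0],t[1],.06]; c,sn=np.cos(t[2]),np.sin(t[2]); X=c*d[0]+sn*d[1];Y=-sn*d[0]+c*d[1];k=.5**.5
    return np.array([(X+d[2])*k,Y,(d[2]-X)*k])
for (u,v) in [(291,189),(310,186),(330,183),(350,180),(369,177),(274,190),(265,150),(382,150),(382,180),(270,170)]:
    p=P(s,u,v,0); print(u,v,p.round(3),loc(p).round(4))
for n,u,v in(('flux',285,236),('brick',331,226),('jar',389,220),('mug',455,170)): print(n,P(s,u,v,1).round(3))
E
```

```text
[ 0.4458 -0.0746  0.1571 -0.     -0.0095  0.4126  0.1016  0.2457]
[[ 0.4 -0.1]
 [-0.  -0. ]
 [ 0.2  0. ]
 [-0.3  0. ]
 [-1.5 -0.4]
 [-0.5  0.1]
 [-0.2  0.3]
 [ 0.5  0.3]
 [-0.1  0. ]
 [-0.2  0. ]
 [ 1.8 -0.3]]
291 189 [0.477 0.058 0.153] [0.1025 0.1266 0.0296]
310 186 [ 0.487 -0.004  0.157] [0.1046 0.0635 0.0321]
330 183 [ 0.497 -0.07   0.158] [ 0.1055 -0.0029  0.0335]
350 180 [ 0.507 -0.136  0.157] [ 0.1045 -0.0699  0.0321]
369 177 [ 0.517 -0.199  0.159] [ 0.106  -0.1336  0.0336]
274 190 [0.475 0.115 0.144] [0.1007 0.1825 0.0174]
265 150 [0.576 0.137 0.268] [0.2617 0.1883 0.0328]
382 150 [ 0.595 -0.236  0.213] [ 0.1939 -0.1823  0.0218]
382 180 [ 0.515 -0.247  0.126] [ 0.0759 -0.1807  0.0177]
270 170 [0.529 0.125 0.199] [0.1791 0.1842 0.018 ]
flux [0.326 0.078 0.115]
brick [ 0.372 -0.079  0.021]
jar [ 0.389 -0.279  0.053]
mug [ 0.581 -0.538  0.006]
```

Call:
move_arm --pt "0 0 0 -0.115 0.05" --pt "0 0 0 -0.115 0.05" --pt "0 0 0 -0.115 0.05" --pt "0 0 0 -0.115 0.05" --pt "-0.0167 -0.0338 0 0 0.05" --pt "-0.0167 -0.0338 0 0 0.05" --pt "-0.0167 -0.0338 0 0 0.05" --pt "-0.0167 -0.0338 0 0 0.05" --pt "-0.0167 -0.0338 0 0 0.05" --pt "-0.0167 -0.0338 0 0 0.05"

```text
clock: 0.93
tool_pos: [0.3178, 0.4102, 0.4045]
eef_rot: [-0.079, 0.997, -0.0, -0.0]
contact_force: [0.5, 0.3, 0.3]
opening: 0.569
finger_force: 0.0
```

Call:
move_arm --pt "-0.0167 -0.0338 0 0 0.05" --pt "-0.0167 -0.0338 0 0 0.05" --pt "0.002 -0.039 0 0 0.05" --pt "0.002 -0.039 0 0 0.05" --pt "0.002 -0.039 0 0 0.05" --pt "0.002 -0.039 0 0 0.05" --pt "0.002 -0.039 0 0 0.05" --pt "0.002 -0.039 0 0 0.05" --pt "0.002 -0.039 0 0 0.05" --pt "0.002 -0.039 0 0 0.05"

```text
clock: 1.77
tool_pos: [0.3934, 0.0379, 0.4047]
eef_rot: [-0.079, 0.997, -0.0, -0.0]
contact_force: [0.2, 0.4, -0.5]
opening: 0.566
finger_force: 0.0
```

Call:
move_arm --pt "0.002 -0.039 0 0 0.05" --pt "0.002 -0.039 0 0 0.05" --pt "0.002 -0.039 0 0 0.05" --pt "0 0 0 0 0.05" --pt "0 0 0 0 0.05"

```text
clock: 2.18
tool_pos: [0.4058, -0.0792, 0.4044]
eef_rot: [-0.075, 0.997, -0.0, -0.0]
contact_force: [0.6, 1.3, 0.6]
opening: 0.569
finger_force: 0.0
```

```bash
cat >> fit.py <<'E'
t=np.load('t.npy') if __import__('os').path.exists('t.npy') else None
def H(p):
    d=np.array(p)-[t[0],t[1],0]; c,s=np.cos(t[2]),np.sin(t[2]); return np.array([c*d[0]+s*d[1],-s*d[0]+c*d[1],d[2]])
def tool():
    st=r.get_state(); m=R.from_quat(st['eef_rot']).as_matrix()
    print('tool hood-frame',H(st['tool_pos']).round(4),'ydir err',round(np.arctan2(-m[0,1],m[1,1])-t[2],4),'F',st['contact_force'].round(1),'t',st['clock'],st['opening'])
E
python3 - <<'E'
from fit import *
tool()
s=snap('side','side1')
cv2.imwrite('pics/c1.png',cv2.resize(s['color'][60:260,150:410,::-1],None,fx=3,fy=3,interpolation=cv2.INTER_CUBIC))
E
```

```text
tool hood-frame [-0.0402  0.0018  0.4044] ydir err -0.0066 F [0.6 1.3 0.6] t 2.1833 0.5687460589934032
```

View pics/c1.png

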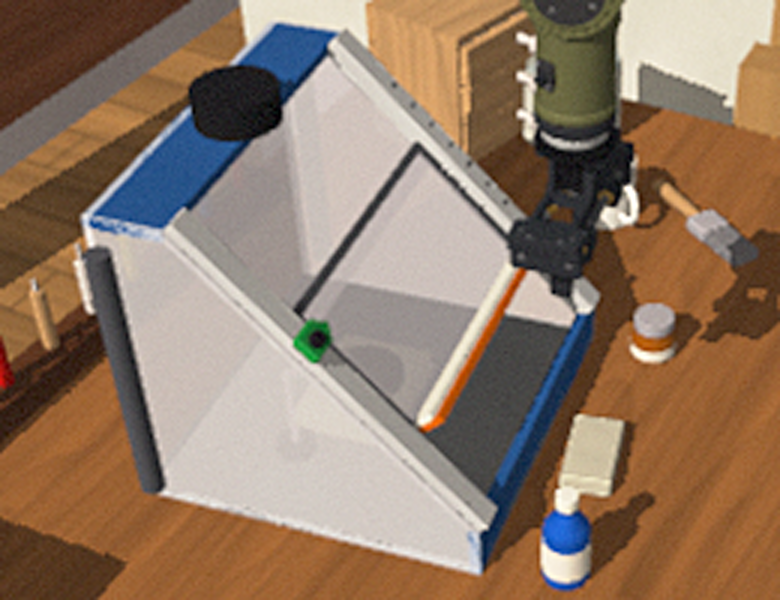

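The side crop shows the green pointer at about (313,342), the lip's left end at about (430,418), and the gripper in front of the lip and clear of it. I'll lower the tool and approach.

Call:
move_arm --pt "0 0 0.038 -0.007 0.05" --pt "0 0 0.038 0 0.05" --pt "0 0 0.037 0 0.05" --pt "-0.025 0 0 0 0.05" --pt "-0.025 0 0 0 0.05" --pt "-0.005 0 0 0 0.05" --pt "0 0 0 0 0.05" --pt "0 0 0 0 0.05"

```text
clock: 2.9
tool_pos: [0.4598, -0.0664, 0.2917]
eef_rot: [-0.083, 0.997, 0.0, -0.0]
contact_force: [-1.5, -0.0, -0.6]
opening: 0.567
finger_force: 0.0
```

```bash
python3 - <<'E'
from fit import *
tool()
s=snap('side','side2')
cv2.imwrite('pics/c2.png',cv2.resize(s['color'][130:220,240:360,::-1],None,fx=6,fy=6,interpolation=cv2.INTER_CUBIC))
# model predictions in c2 crop px
q=[W(t,(t[6]-.007,.155,.034)),W(t,(t[6]+.001,.155,.034)),W(t,(t[6]+.007,.155,.026)),W(t,(t[6]+.007,.155,0)),W(t,(t[6]-.007,-.155,.034)),W(t,(.245,.158,.017)),W(t,(.245,.182,.034)),W(t,(t[4],.167,.012)),W(t,(t[4],.197,.012))]
print(((proj(s,q)-[240,130])*6).round(0))
E
```

```text
tool hood-frame [0.0151 0.006  0.2917] ydir err 0.0098 F [-1.5 -0.  -0.6] t 2.9 0.5671337601277286
[[343. 424.]
 [332. 413.]
 [313. 411.]
 [280. 431.]
 [541.  70.]
 [100. 230.]
 [ 99. 245.]
 [451. 596.]
 [430. 638.]]
```

View pics/c2.png

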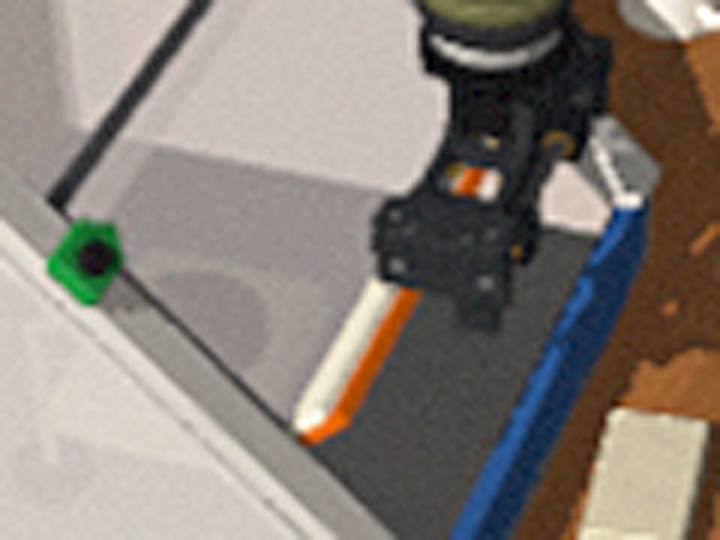

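The side crop shows the lip's lower corner at (348,422), where the model puts (343,424), so they agree. The pointer's tip is at about (118,235). Now I'll advance to contact.

Call:
move_arm --pt "-0.006 0 0 0 0.05" --pt "-0.005 0 0 0 0.05" --pt "-0.003 0 0 0 0.05" --pt "0 0 0 0 0.05"

```text
clock: 3.28
tool_pos: [0.474, -0.0655, 0.2917]
eef_rot: [-0.082, 0.997, -0.0, -0.0]
contact_force: [-1.6, 0.6, 1.2]
opening: 0.568
finger_force: 0.4
```

Call:
move_arm --pt "-0.003 0 0 0 0.05" --pt "-0.003 0 0 0 0.05" --pt "0 0 0 0 0.05"

```text
clock: 3.53
tool_pos: [0.4762, -0.0651, 0.2913]
eef_rot: [-0.081, 0.997, -0.001, -0.006]
contact_force: [-11.0, -1.1, 9.1]
opening: 0.572
finger_force: 5.5
```

Call:
move_arm --pt "-0.002 0 -0.003 0 0.05" --pt "-0.004 0 -0.004 0 0.05" --pt "-0.005 0 -0.005 0 0.05" --pt "-0.005 0 -0.005 0 0.05" --pt "0 0 0 0 0.05"

```text
clock: 3.95
tool_pos: [0.4936, -0.0624, 0.3089]
eef_rot: [-0.081, 0.997, -0.001, -0.004]
contact_force: [-8.2, -0.2, 6.5]
opening: 0.567
finger_force: 3.9
```

```bash
python3 - <<'E'
from fit import *
tool()
s=snap('side','side3')
cv2.imwrite('pics/c3.png',cv2.resize(s['color'][130:220,240:360,::-1],None,fx=6,fy=6,interpolation=cv2.INTER_CUBIC))
E
```

```text
tool hood-frame [0.0491 0.0046 0.3089] ydir err 0.0061 F [-8.2 -0.2  6.5] t 3.95 0.5673729506907392
```

View pics/c3.png

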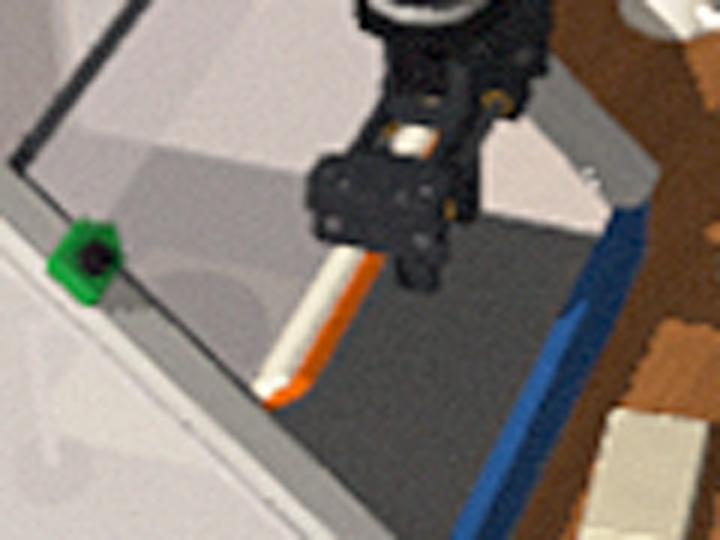

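The lip has risen about 25 mm: its corner is now at (308,385), and the pointer's tip is unchanged at about (118,235). Next I'll work out how far is left.

```bash
cat >> fit.py <<'E'
def solve(s,px,y,z,dx=0): # slope coord best matching full-image pixel, plus residual
    o=least_squares(lambda a:(proj(s,[W(t,(a[0]+dx,y,z))])-np.array(px))[0],[.2]); return o.x[0],o.fun.round(2)
E
python3 - <<'E'
from fit import *
s=dict(np.load('pics/side3.npz')); F=lambda u,v:(240+u/6-.4,130+v/6-.4)
print('lip',solve(s,F(308,385),.155,.034,-.007))
print('tip',solve(s,F(118,235),.158,.017))
print('block lo',solve(s,F(122,262),.164,.024),'hi',solve(s,F(82,222),.164,.024))
print('block outer lo',solve(s,F(95,303),.2,.024),'hi',solve(s,F(50,265),.2,.024))
E
```

```text
lip (np.float64(0.12978062006098562), array([-0.45,  0.47]))
tip (np.float64(0.23860835598506663), array([-1.02,  1.06]))
block lo (np.float64(0.22988047187677882), array([ 1.05, -1.09])) hi (np.float64(0.2568296386753018), array([ 0.93, -0.97]))
block outer lo (np.float64(0.23008363968966486), array([ 0.22, -0.23])) hi (np.float64(0.25760863594296063), array([ 0.63, -0.66]))
```

Call:
move_arm --pt "-0.005 0 -0.005 0 0.05" --pt "-0.007 0 -0.007 0 0.05" --pt "-0.007 0 -0.007 0 0.05" --pt "-0.007 0 -0.007 0 0.05" --pt "-0.007 0 -0.007 0 0.05" --pt "-0.007 0 -0.007 0 0.05" --pt "-0.007 0 -0.007 0 0.05" --pt "-0.005 0 -0.005 0 0.05" --pt "-0.004 0 -0.004 0 0.05" --pt "0 0 0 0 0.05"

```text
clock: 4.83
tool_pos: [0.5493, -0.0534, 0.365]
eef_rot: [-0.081, 0.997, -0.001, -0.003]
contact_force: [-7.6, -0.2, 6.3]
opening: 0.566
finger_force: 3.8
```

```bash
python3 - <<'E'
from fit import *
tool()
s=snap('side','side4'); s2=snap('top','top4')
a=cv2.resize(s['color'][150:200,235:300,::-1],(780,600),interpolation=cv2.INTER_CUBIC)
cv2.imwrite('pics/c4.png',a)
E
```

```text
tool hood-frame [0.1056 0.0048 0.365 ] ydir err 0.006 F [-7.6 -0.2  6.3] t 4.8333 0.5662399425618992
```

View pics/c4.png

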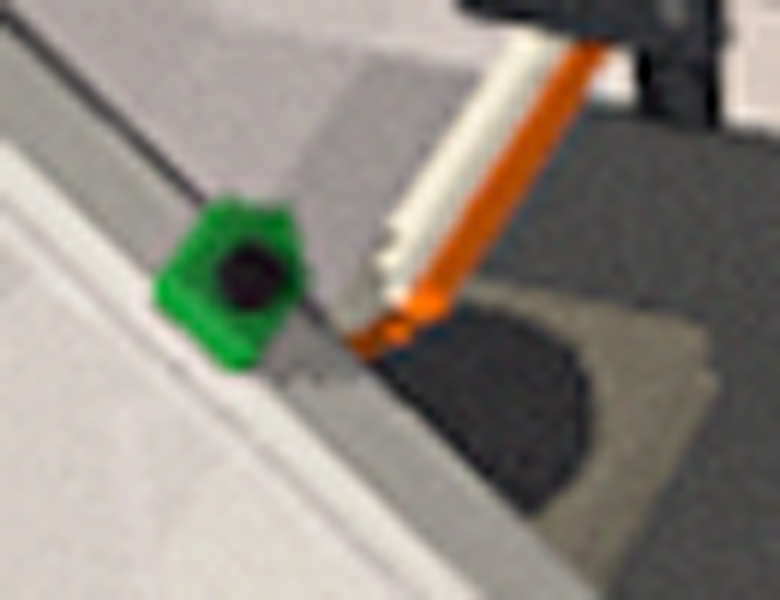

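The pointer's tip is at about (296,210) and its lower block corner at (235,370). The lip end's lower outer corner is at about (445,298).

```bash
python3 - <<'E'
from fit import *
s=dict(np.load('pics/side4.npz')); F=lambda u,v:(235+u/12-.46,150+v/12-.46); B=lambda p:((proj(s,p)-[235,150]+.46)*12).round(0)
a=[solve(s,F(445,298),.155,.034,-.007),solve(s,F(418,285),.155,.034,.001),solve(s,F(390,225),.155,.026,.007)];print('lip',a)
L=a[0][0]
print('lip model A,orange top,white out,white in,orange in,mid',B([W(t,(L+x,.155,z)) for x,z in((-.007,.034),(.001,.034),(.007,.026),(.007,0),(-.007,0),(0,.017))]))
for n,p,y,z in(('tip',(296,210),.158,.017),('tip17-24',(296,210),.158,.024),('lo in',(302,285),.164,.024),('hi in',(215,195),.164,.024),('lo out',(235,370),.2,.024),('hi out',(158,290),.2,.024),('screw',(252,270),.182,.034)): print(n,solve(s,F(*p),y,z))
m=.2437
print('ptr model: tip,loin,hiin,loout,hiout',B([W(t,(m+x,y,z)) for x,y,z in((0,.158,.017),(-.015,.164,.024),(.015,.164,.024),(-.015,.2,.024),(.015,.2,.024))]))
# top view independent
s=dict(np.load('pics/top4.npz')); cv2.imwrite('pics/c5.png',cv2.resize(s['color'][125:185,250:320,::-1],(700,600),interpolation=cv2.INTER_CUBIC))
E
```

```text
lip [(np.float64(0.21059370405203773), array([-0.78,  0.8 ])), (np.float64(0.2094666589604031), array([-0.23,  0.23])), (np.float64(0.2172714829837939), array([-2.96,  3.06]))]
lip model A,orange top,white out,white in,orange in,mid [[436. 308.]
 [412. 285.]
 [374. 281.]
 [311. 325.]
 [352. 365.]
 [373. 316.]]
tip (np.float64(0.24218545373879713), array([-1.85,  1.92]))
tip17-24 (np.float64(0.24307961385680218), array([-0.66,  0.69]))
lo in (np.float64(0.23030261738447527), array([ 1.17, -1.21]))
hi in (np.float64(0.26008376205495476), array([ 0.92, -0.95]))
lo out (np.float64(0.23222614270952674), array([ 0.98, -1.03]))
hi out (np.float64(0.2581821719420352), array([ 0.71, -0.74]))
screw (np.float64(0.24479837543229113), array([ 1.08, -1.13]))
ptr model: tip,loin,hiin,loout,hiout [[269. 229.]
 [321. 275.]
 [230. 188.]
 [258. 368.]
 [165. 280.]]
```

View pics/c5.png

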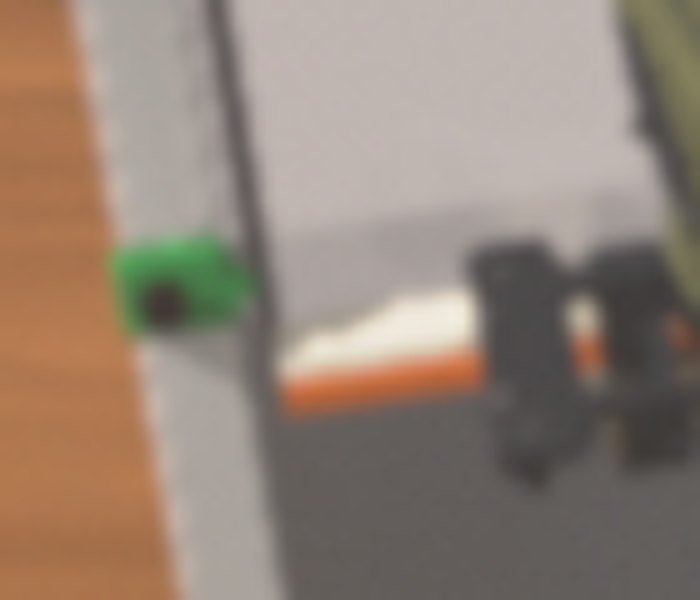

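The top crop shows the pointer's tip at about (257,286) and the lip's lower left corner at (284,412).

```bash
python3 - <<'E'
from fit import *
s=dict(np.load('pics/top4.npz')); F=lambda u,v:(250+u/10-.45,125+v/10-.45)
print('A',solve(s,F(284,413),.155,.034,-.007),'A mid',solve(s,F(480,387),.09,.034,-.007))
for n,p,y,z in(('tip',(257,286),.158,.017),('hi in',(212,235),.164,.024),('lo in',(235,322),.164,.024),('hi out',(112,252),.2,.024),('lo out',(130,338),.2,.024),('screw',(164,304),.182,.034)): print(n,solve(s,F(*p),y,z))
E
```

```text
A (np.float64(0.20633458142893182), array([ 0.5 , -0.08])) A mid (np.float64(0.20504066633328377), array([ 1.25, -0.17]))
tip (np.float64(0.2366580986436529), array([ 0.29, -0.05]))
hi in (np.float64(0.260830520503522), array([ 1.92, -0.32]))
lo in (np.float64(0.22895541826664872), array([ 1.07, -0.18]))
hi out (np.float64(0.26006751463117983), array([ 0.51, -0.09]))
lo out (np.float64(0.2288317910296005), array([ 0.26, -0.05]))
screw (np.float64(0.24470649190315197), array([ 1.91, -0.33]))
```

Call:
move_arm --pt "-0.004 0 -0.004 0 0.05" --pt "-0.006 0 -0.006 0 0.05" --pt "-0.005 0 -0.005 0 0.05" --pt "-0.003 0 -0.003 0 0.05" --pt "-0.002 0 -0.002 0 0.05" --pt "0 0 0 0 0.05"

```text
clock: 5.43
tool_pos: [0.5691, -0.0502, 0.3847]
eef_rot: [-0.081, 0.997, -0.001, -0.003]
contact_force: [-7.0, -1.1, 5.8]
opening: 0.566
finger_force: 3.7
```

```bash
python3 - <<'E'
from fit import *
tool()
s=snap('side','side6'); s2=snap('top','top6')
a=cv2.resize(s['color'][155:190,240:280,::-1],(400,400),interpolation=cv2.INTER_CUBIC)
a=cv2.resize(s['color'][155:195,240:280,::-1],(400,400),interpolation=cv2.INTER_CUBIC)
b=cv2.resize(s2['color'][135:175,255:295,::-1],(400,400),interpolation=cv2.INTER_CUBIC)
cv2.imwrite('pics/c6.png',np.hstack([a,b]))
E
```

```text
tool hood-frame [0.1256 0.0048 0.3847] ydir err 0.006 F [-7.  -1.1  5.8] t 5.4333 0.5658665227638476
```

View pics/c6.png

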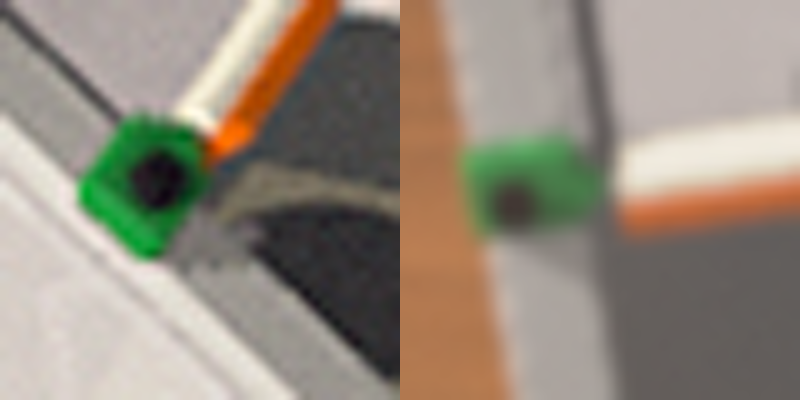

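```bash
python3 - <<'E'
from fit import *
s=dict(np.load('pics/top6.npz')); F=lambda u,v:(255+u/10-.45,135+v/10-.45)
print('A',solve(s,F(222,238),.155,.034,-.007),solve(s,F(400,210),.103,.034,-.007))
print('white in',solve(s,F(215,150),.155,.0,.007))
print('white/orange',solve(s,F(222,203),.155,.026,.001))
for n,p,y,z in(('tip',(205,188),.158,.024),('hi in',(165,137),.164,.024),('lo in',(185,220),.164,.024),('hi out',(63,155),.2,.024),('lo out',(83,240),.2,.024)): print(n,solve(s,F(*p),y,z))
s=dict(np.load('pics/side6.npz')); F=lambda u,v:(240+u/10-.45,155+v/10-.45)
print('side A',solve(s,F(248,138),.155,.034,-.007),solve(s,F(230,122),.155,.034,.001))
for n,p,y,z in(('lo in',(208,187),.164,.024),('hi in',(133,113),.164,.024),('lo out',(150,260),.2,.024),('hi out',(82,190),.2,.024)): print(n,solve(s,F(*p),y,z))
# difference between images: tool-independent travel check
print(H(r.get_state()['tool_pos']))
E
```

```text
A (np.float64(0.23387254609037506), array([ 0.49, -0.08])) (np.float64(0.23439960884832542), array([-0.93,  0.13]))
white in (np.float64(0.23275350964226132), array([-0.02,  0.  ]))
white/orange (np.float64(0.233792452549951), array([-0.02,  0.  ]))
tip (np.float64(0.23991366538222036), array([ 0.47, -0.08]))
hi in (np.float64(0.2599644583220778), array([ 1.66, -0.27]))
lo in (np.float64(0.22966523315438303), array([ 1.04, -0.17]))
hi out (np.float64(0.258966047087598), array([ 0.46, -0.08]))
lo out (np.float64(0.22793319315944735), array([ 0., -0.]))
side A (np.float64(0.2377932777133393), array([-0.26,  0.27])) (np.float64(0.23669639467574213), array([-0.18,  0.19]))
lo in (np.float64(0.22905189739177767), array([ 0.84, -0.87]))
hi in (np.float64(0.25916183012102983), array([ 0.76, -0.79]))
lo out (np.float64(0.23101034895491515), array([ 0.86, -0.91]))
hi out (np.float64(0.25839680147431976), array([ 0.61, -0.64]))
[0.12557657 0.00478254 0.38462765]
```

Call:
move_arm --pt "-0.003 0 -0.003 0 0.05" --pt "-0.002 0 -0.002 0 0.05" --pt "0 0 0 0 0.05" --pt "0 0 0 0 0.05"

```text
clock: 5.87
tool_pos: [0.574, -0.0494, 0.3896]
eef_rot: [-0.081, 0.997, -0.001, -0.003]
contact_force: [-6.3, -1.7, 6.6]
opening: 0.568
finger_force: 3.6
```

```bash
python3 - <<'E'
from fit import *
tool()
n=6
for nm,(u0,v0) in(('side',(240,150)),('top',(255,135))):
    S=[snapshot(nm) for _ in range(n)]; s=S[0]; s['color']=np.mean([x['color'] for x in S],0).astype(np.uint8)
    s['depth']=np.median([x['depth'] for x in S],0); np.savez('pics/%s7.npz'%nm,**s)
    a=cv2.resize(s['color'][v0:v0+40,u0:u0+40,::-1],(400,400),interpolation=cv2.INTER_CUBIC)
    b=a if nm=='side' else np.hstack([b,a])
cv2.imwrite('pics/c7.png',b)
E
```

```text
tool hood-frame [0.1306 0.0048 0.3896] ydir err 0.006 F [-6.3 -1.7  6.6] t 5.8667 0.5682097820609486
```

View pics/c7.png

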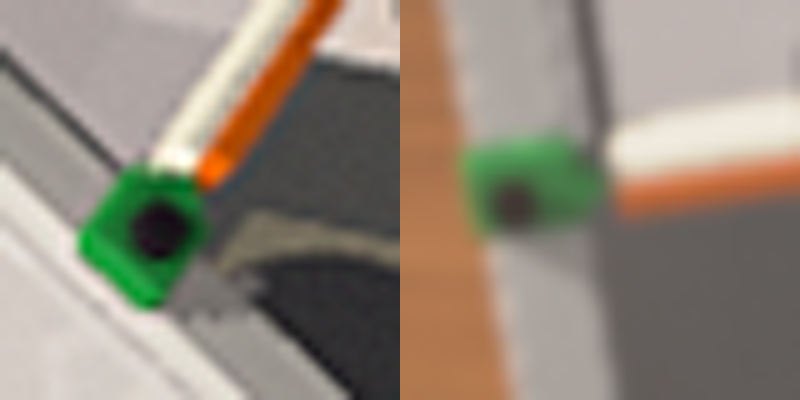

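The pair shows the lip's end beside the pointer: side orange corner at about (225,175), top corner at about (222,215). I'll measure the edges at subpixel level to see what is left.

```bash
cat > edge.py <<'E'
import sys
from fit import *
def prof(s,y,z,a,dx):
    p=proj(s,[W(t,(q+dx,y,z)) for q in a]).astype(np.float32)
    return np.stack([cv2.remap(s['color'][:,:,c],p[:,0][None],p[:,1][None],cv2.INTER_CUBIC)[0].astype(float) for c in range(3)],1)
def edge(s,ys,z,dx,lo,hi,ch,sign):
    a=np.arange(lo,hi,.0005); out=[]
    for y in ys:
        f=cv2.GaussianBlur((prof(s,y,z,a,dx)@ch)[:,None],(1,7),1.5)[:,0]; g=np.gradient(f)*sign; g=np.clip(g,0,None); i=g.argmax()
        w=slice(max(0,i-8),i+9); out.append((g[w]*a[w]).sum()/g[w].sum())
    return round(float(np.median(out)),4),round(float(np.std(out)),4)
G=np.array([-.5,1,-.5]);O=np.array([1,0,-1.])
for nm in('side','top'):
    s=dict(np.load(f'pics/{nm}{sys.argv[1]}.npz')); L=float(sys.argv[2])
    ys=np.linspace(.07,.145,8) if nm=='top' else np.linspace(.08,.14,8)
    print(nm,'lip A',edge(s,ys,.034,-.007,L-.012,L+.006,O,1),'orange/white',edge(s,ys,.026,.001,L-.006,L+.01,O,-1))
    yb=np.linspace(.19,.197,4); yc=np.linspace(.168,.176,4)
    for q in(yb,yc): 
        l=edge(s,q,.024,0,.22,.24,G,1);h=edge(s,q,.024,0,.25,.27,G,-1);print('  block',l,h,'mid',(l[0]+h[0])/2)
E
python3 edge.py 7 .242
```

```text
side lip A (0.2441, 0.0004) orange/white (0.2439, 0.0002)
  block (0.2304, 0.0002) (0.2607, 0.0001) mid 0.24555
  block (0.2295, 0.0001) (0.2602, 0.0006) mid 0.24485
top lip A (nan, nan) orange/white (0.2417, 0.0028)
  block (0.2285, 0.0015) (0.2607, 0.0) mid 0.24459999999999998
  block (0.2302, 0.0012) (0.2606, 0.0005) mid 0.2454edge.py:10: RuntimeWarning: invalid value encountered in scalar divide
  w=slice(max(0,i-8),i+9); out.append((g[w]*a[w]).sum()/g[w].sum())
```

```bash
sed -i 's/np.linspace(.07,.145,8) if/np.linspace(.115,.148,8) if/' edge.py; python3 edge.py 7 .242 | grep lip; python3 - <<'E'
from fit import *
from edge import prof
E
python3 - <<'E'
import sys; sys.argv=['',"7",".242"]
from edge import *
s=dict(np.load('pics/top7.npz')); a=np.arange(.222,.262,.002)
for y in(.12,.14): print(np.c_[a*1000,prof(s,y,.034,a,-.007)].round(0).astype(int).tolist())
E
```

```text
side lip A (0.2441, 0.0004) orange/white (0.2439, 0.0002)
top lip A (0.2417, 0.0005) orange/white (0.2414, 0.0003)
side lip A (0.2441, 0.0004) orange/white (0.2439, 0.0002)
  block (0.2304, 0.0002) (0.2607, 0.0001) mid 0.24555
  block (0.2295, 0.0001) (0.2602, 0.0006) mid 0.24485
top lip A (0.2417, 0.0005) orange/white (0.2414, 0.0003)
  block (0.2285, 0.0015) (0.2607, 0.0) mid 0.24459999999999998
  block (0.2302, 0.0012) (0.2606, 0.0005) mid 0.2454
[[222, 98, 94, 91], [224, 98, 93, 91], [226, 98, 93, 91], [228, 98, 93, 91], [230, 97, 93, 91], [232, 97, 93, 91], [234, 98, 93, 91], [236, 103, 94, 90], [238, 113, 94, 87], [240, 131, 95, 81], [242, 148, 96, 73], [244, 169, 98, 65], [246, 181, 99, 59], [248, 196, 109, 65], [250, 205, 120, 80], [252, 211, 140, 106], [254, 212, 160, 133], [256, 214, 183, 159], [258, 219, 203, 182], [260, 227, 218, 201], [262, 235, 229, 215]]
[[222, 100, 95, 92], [224, 100, 95, 92], [226, 100, 95, 92], [228, 100, 94, 92], [230, 100, 94, 92], [232, 100, 94, 92], [234, 100, 94, 92], [236, 105, 95, 90], [238, 115, 95, 87], [240, 134, 96, 80], [242, 151, 97, 72], [244, 170, 98, 64], [246, 183, 101, 59], [248, 199, 110, 65], [250, 208, 124, 82], [252, 214, 144, 108], [254, 216, 165, 135], [256, 218, 187, 162], [258, 223, 209, 187], [260, 229, 221, 204], [262, 236, 230, 217]]Traceback (most recent call last):
  File "<stdin>", line 2, in <module>
  File "edge.py", line 14, in <module>
    s=dict(np.load(f'pics/{nm}{sys.argv[1]}.npz')); L=float(sys.argv[2])
                               ~~~~~~~~^^^
IndexError: list index out of range
```

Call:
move_arm --pt "-0.001 0 -0.001 0 0.05" --pt "0 0 0 0 0.05" --pt "0 0 0 0 0.05" --pt "0.006 0 0 0 0.05" --pt "0.015 0 0 0 0.05" --pt "0.03 0 0 0 0.05" --pt "0.035 0 0 0 0.05" --pt "0.035 0 -0.01 0 0.05" --pt "0 0 0 0 0.05" --pt "0 0 0 0 0.05"

```text
clock: 7.3
tool_pos: [0.4562, -0.0687, 0.4013]
eef_rot: [-0.082, 0.997, -0.0, 0.0]
contact_force: [0.0, 0.1, 0.1]
opening: 0.569
finger_force: 0.0
```

```bash
python3 - <<'E'
from fit import *
tool()
for nm,(u0,v0) in(('side',(240,150)),('top',(255,135))):
    S=[snapshot(nm) for _ in range(6)]; s=S[0]; s['color']=np.mean([x['color'] for x in S],0).astype(np.uint8)
    np.savez('pics/%s8.npz'%nm,**s)
    a=cv2.resize(s['color'][v0:v0+40,u0:u0+40,::-1],(400,400),interpolation=cv2.INTER_CUBIC)
    b=a if nm=='side' else np.hstack([b,a])
cv2.imwrite('pics/c8.png',b)
E
python3 edge.py 8 .243
```

```text
tool hood-frame [0.0111 0.0042 0.4013] ydir err 0.0064 F [0.  0.1 0.1] t 7.3 0.5685846695622798
side lip A (0.2453, 0.0003) orange/white (0.2449, 0.0002)
  block (0.2304, 0.0002) (0.2607, 0.0001) mid 0.24555
  block (0.2295, 0.0001) (0.2602, 0.0006) mid 0.24485
top lip A (0.2427, 0.0006) orange/white (0.2425, 0.0005)
  block (0.2285, 0.0013) (0.2607, 0.0001) mid 0.24459999999999998
  block (0.2303, 0.0014) (0.2606, 0.0002) mid 0.24545
```

View pics/c8.png

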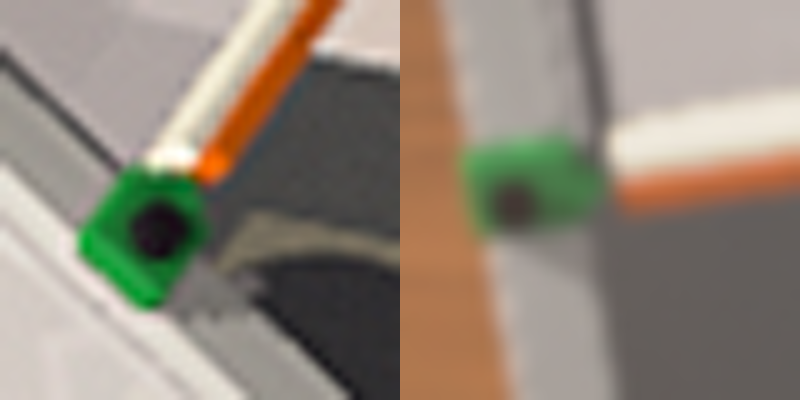

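The lip's end now stands beside the pointer's tip, within about 1–2 mm in both views. The gripper is about 120 mm clear and the wrist force is zero, so I'm handing in.

```bash
python3 -c "
from plant import r
print(r.finish_job())"
```

```text
the job is handed in; nothing more can be done
None
```

I pushed the window up with the fingers under the orange lip until the lip's end stood beside the green pointer's tip, about 1–2 mm off by my camera measurements. I then moved the gripper about 120 mm clear and handed the job in.

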